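# Nest and count the brazed caps

### The job

Two or three steel caps and two or three copper caps stand about the bench. Nest all the steel caps into one upright stack in the white-rimmed holder, then log the batch by swinging the yellow counter's red-knobbed lever all the way to its stop and letting it spring back; only after that, nest all the copper caps likewise in the orange-rimmed holder and log them with the lever in the same way. Let go of the stacks, and do not knock over the jar of flux.

Things in the scene. Friction and masses are not known exactly. Their poses are not given: they have to be found in the camera images.
- steel_a: hollow grey steel cap, open side up, 52 mm high, about 250 g, may be absent. Body tapers from 26 mm radius at 30 mm height to 21 mm at the flat foot (floor 20 mm thick); collar above (30 to 52 mm), radius 32 mm outside, 27.5 mm inside. Nested, its collar rests on the rim below, so it sits 22 mm above the cap below. Origin: centre of the foot's underside, z up along its axis
- steel_b: hollow grey steel cap, open side up, 52 mm high, about 250 g, may be absent. Body tapers from 26 mm radius at 30 mm height to 21 mm at the flat foot (floor 20 mm thick); collar above (30 to 52 mm), radius 32 mm outside, 27.5 mm inside. Nested, its collar rests on the rim below, so it sits 22 mm above the cap below. Origin: centre of the foot's underside, z up along its axis
- steel_c: hollow grey steel cap, open side up, 52 mm high, about 250 g, may be absent. Body tapers from 26 mm radius at 30 mm height to 21 mm at the flat foot (floor 20 mm thick); collar above (30 to 52 mm), radius 32 mm outside, 27.5 mm inside. Nested, its collar rests on the rim below, so it sits 22 mm above the cap below. Origin: centre of the foot's underside, z up along its axis
- copper_a: hollow copper-coloured cap, open side up, 52 mm high, about 280 g, may be absent. Body tapers from 26 mm radius at 30 mm height to 21 mm at the flat foot (floor 20 mm thick); collar above (30 to 52 mm), radius 32 mm outside, 27.5 mm inside. Nested, its collar rests on the rim below, so it sits 22 mm above the cap below. Origin: centre of the foot's underside, z up along its axis
- copper_b: hollow copper-coloured cap, open side up, 52 mm high, about 280 g, may be absent. Body tapers from 26 mm radius at 30 mm height to 21 mm at the flat foot (floor 20 mm thick); collar above (30 to 52 mm), radius 32 mm outside, 27.5 mm inside. Nested, its collar rests on the rim below, so it sits 22 mm above the cap below. Origin: centre of the foot's underside, z up along its axis
- copper_c: hollow copper-coloured cap, open side up, 52 mm high, about 280 g, may be absent. Body tapers from 26 mm radius at 30 mm height to 21 mm at the flat foot (floor 20 mm thick); collar above (30 to 52 mm), radius 32 mm outside, 27.5 mm inside. Nested, its collar rests on the rim below, so it sits 22 mm above the cap below. Origin: centre of the foot's underside, z up along its axis
- steel_nest (a point): the white-rimmed holder: a fixed dark round cup, 34 mm high, outside radius 40 mm (flange 52 mm at the foot), inside radius 28 mm. A cap drops in until its collar rests on the rim. The point is on the axis, 4 mm above the bench, where the foot of the lowest cap comes to rest; z up
- copper_nest (a point): the orange-rimmed holder: a fixed dark round cup, 34 mm high, outside radius 40 mm (flange 52 mm at the foot), inside radius 28 mm. A cap drops in until its collar rests on the rim. The point is on the axis, 4 mm above the bench, where the foot of the lowest cap comes to rest; z up
- lever_hinge (a point): the vertical axis of the lever, on top of the yellow batch counter (fixed; 130 x 110 mm, 56 mm high); the point lies at the underside of the lever arm, 64 mm above the bench
- lever_grip (a point): middle of the lever's upright red knob: a cylinder of 16 mm diameter standing 42 mm high on the end of the lever arm, from 70 to 112 mm above the bench, this point at 92 mm; it circles the hinge at 90 mm radius
- advance (a joint): angle of the lever about its vertical axis: 0 at rest, growing counter-clockwise seen from above (seen from the robot, the knob swings from left to right) to a hard stop at 1.1 rad; a spring drives it back to 0 (about 1.5 N at the knob at rest, 4 N at the stop)
- flux_jar: a jar of flux with a blue lid, radius 32 mm, 85 mm high; origin at the centre of its underside; to be left standing
Not all that is in view belongs to the job. There is more than one size of the part that bears lever_hinge; the job needs the larger.

How it is judged:
On the way, in this order (a step that is already met when the one before it is completed fails the run):
1. all steel caps are nested in one upright stack in the white-rimmed holder and let go (horizontal distance between each of steel_a, steel_b, steel_c and steel_nest below 0.008 m and angle between each of steel_a, steel_b, steel_c's own z axis and vertical below 0.08 rad and z of steel_a in the frame of steel_nest between -0.004 and 0.05 m and linear speed of each of steel_a, steel_b, steel_c below 0.03 m/s and contact force between the fingers and steel_a below 0.3 N and z of steel_b in the frame of steel_nest between -0.004 and 0.05 m and contact force between the fingers and steel_b below 0.3 N and z of steel_c in the frame of steel_nest between -0.004 and 0.05 m and contact force between the fingers and steel_c below 0.3 N), for 0.2 s.
2. the lever is swung to its stop (value of joint advance above 1 rad), for 0.05 s.
3. the lever has sprung back to rest (value of joint advance below 0.08 rad), for 0.2 s.
4. all copper caps are nested in one upright stack in the orange-rimmed holder and let go (horizontal distance between each of copper_a, copper_b, copper_c and copper_nest below 0.008 m and angle between each of copper_a, copper_b, copper_c's own z axis and vertical below 0.08 rad and z of copper_a in the frame of copper_nest between -0.004 and 0.05 m and linear speed of each of copper_a, copper_b, copper_c below 0.03 m/s and contact force between the fingers and copper_a below 0.3 N and z of copper_b in the frame of copper_nest between -0.004 and 0.05 m and contact force between the fingers and copper_b below 0.3 N and z of copper_c in the frame of copper_nest between -0.004 and 0.05 m and contact force between the fingers and copper_c below 0.3 N), for 0.2 s.
5. the lever is swung to its stop again (value of joint advance above 1 rad), for 0.05 s.
6. the lever has sprung back to rest (value of joint advance below 0.08 rad), for 0.2 s.
At the end, for the whole second after the job is handed in: all present steel caps form one upright nested stack in the white-rimmed holder, all copper ones in the orange-rimmed holder (each within 8 mm of the holder's axis, tilt under 0.08 rad, foot at most 50 mm above the nest point), at rest and let go; lever at rest (under 0.08 rad) (all of step 1 and all of step 4 and value of joint advance below 0.08 rad); the robot touches nothing.
It fails at once if the jar of flux is knocked over (angle between flux_jar's own z axis and vertical above 0.6 rad).
Of steel_a, steel_b, steel_c only 2 to 3 are there at a start; the rules pass over those that are not, and their reading is None.
Of copper_a, copper_b, copper_c only 2 to 3 are there at a start; the rules pass over those that are not, and their reading is None.
At some moment in a run one of steel_a, steel_b, steel_c, copper_a, copper_b, copper_c may be knocked a few centimetres aside while the robot is not near it.
It also fails if it takes over 210 s, if anything falls off the work surface, if the arm or the gripper's body presses on something with over 40 N, if the wrist force passes 120 N, or if a joint passes its speed limit or range.

### The arm

A 6-joint arm with a two-finger parallel gripper is mounted at the origin on the work surface. World frame = base frame: x ahead of the robot, y to its left, z up, the work surface at z = 0. Lengths are in m, angles in rad, forces in N, time in s.
With the tool pointing down it reaches from about 0.35 to 0.85 m from the base axis. Payload 8.1 kg.
Tool frame: the origin (TCP) lies between the finger pads; the fingertips stand 25 mm ahead of it and the grasp point (between the pads) lies 6 mm ahead of it; z points along the fingers, y is the line along which they close (so a half turn about z gives the same grasp; the last joint's range is limited). The gripper opens to 93 mm and grips with 3 to 60 N. Pads are 15 mm wide; open, the fingers measure 128 mm over their backs; the gripper's body (75 mm by 188 mm) begins 65 mm behind the grasp point.
Start: joints at [-1.411, 0.13, 1.488, -0, 1.523, -0.085], TCP at [0.145, -0.582, 0.244] pointing down, gripper open.
Joint ranges: [-2.96, 2.96], [-0.89, 2.26], [0.02, 2.5], [-1.34, 4.48], [0, 2.73], [-2.66, 2.66]. Speed limits (rad/s): [2.39, 2.39, 2.79, 3.14, 3.14, 3.14].

### API

Orientations are given as a rotation vector (axis times angle).
In Python, from plant import robot gives the robot as it stands.
- The arm moves only by the tool arm_command, never from a script. Its argument "increments" is text: rows parted by semicolons, each of 5 numbers parted by spaces: the closure, from 0 (fully open) to 1 (shut), then the shift along the tool's x, y, z in mm, then the turn about the tool's z in rad. A call has 1 to 5 rows; each row is the pose to reach, as a shift and turn from the pose commanded when the call began, along the tool's axes at that moment; what a row does not reach only later rows make up. A row lasts 1/10 s, in which the tool goes at most 50 mm and 8.59 degrees, less where a joint would pass 70% of its speed; a pose out of reach is approached as far as the arm can. A call with a gripper value outside its range is refused whole. The fingers move at their own pace and stop on an object; "grip_force" is the grip in N (left out, the last holds). Time passes only in rows, so rows that repeat a pose let the fingers close. It gives the time, the measured TCP pose, the force, the opening and the grip force at its end, in the units of the state.
- robot.read_state(): the state, without advancing time (a new reading comes with each control period).
- robot.read_camera(name): name is "scene" or "top" or "wrist"; returns the picture (400x640x3 uint8, blue, green, red); there is no depth.
- robot.camera_model(name): a dict with "fx", "fy", "cx", "cy" (pixels), "D" ([k1, k2, p1, p2, k3] as OpenCV has them; the pictures are not rectified), "eye" and "rotation" of the camera in the world. Camera axes: x right, y down, z forward; pixel columns grow to the right and rows downward; lengths in m; the calibration is good to about 2 mm. A picture is of the moment at which its call begins: read the wrist's pose just before it. camera_model takes no time and is no camera call; for the wrist camera it gives the pose at the moment of the call.
- robot.close_job(): hands the job in; it is judged then, once.
The state is a dict: "t": time; "q": joint angles; "dq": joint speeds; "joint_torque": joint torques, N m; "tool_pos": TCP position; "orientation": TCP orientation; "force": force on the tool from outside, world axes, zero at the start; "wrist_torque": the same for the moment, N m; "opening": finger opening in m; "gripper_force": force on a finger pad.
Only numpy, scipy, OpenCV 4.12 (cv2) and the standard library are available. Lean on these libraries where they do the work, as an engineer would, in place of code of your own. Each camera call takes 0.05 s, during which the arm holds its last target. There are 200 camera calls.

## Working session

There is one attempt and no reset: what is moved stays moved. The work goes in short steps, Python scripts to look and compute and a tool call to move; the robot and the scene stay as the last step left them, time stands still between calls to the robot, and variables do not carry over. Pictures are saved under pics/ and viewed, at most 14 in all, crops included, and the job is handed in when it is done.

Besides the shell and the picture viewer there is one more tool, called after ">>>" as name(argument=value, ...), one argument or row to a line, values as JSON. arm_command: Moves the arm, as the interface text tells. Its arguments: {"type":"object","properties":{"increments":{"type":"string"},"grip_force":{"type":"number"}},"required":["increments"]}

```bash
mkdir -p pics; ls; python3 - <<'E'
from plant import robot
import cv2,numpy as np
for n in("scene","top"):
    cv2.imwrite(f"pics/{n}0.png",robot.read_camera(n))
    m=robot.camera_model(n);print(n,{k:np.round(v,4).tolist() for k,v in m.items()})
s=robot.read_state();print(s)
E
```

```text
pics
scene {'fx': 456.3472, 'fy': 456.3472, 'cx': 320.0801, 'cy': 200.947, 'D': [-0.0621, 0.0, 0.0, 0.0, 0.0], 'eye': [1.6385, -0.653, 1.0863], 'rotation': [-1.992, -1.1644, 0.581]}
top {'fx': 420.5527, 'fy': 420.5527, 'cx': 316.9273, 'cy': 196.8495, 'D': [0.009, 0.0, 0.0, 0.0, 0.0], 'eye': [0.4696, -0.0662, 1.3379], 'rotation': [-2.2156, 2.1882, -0.0417]}
{'t': 0.1, 'q': array([-1.41136878e+00,  1.31101950e-01,  1.48916742e+00,  2.33470327e-05,
        1.52298009e+00, -8.54171277e-02]), 'dq': array([ 0.00049919, -0.00281338, -0.00134182, -0.00057908,  0.00037096,
        0.0009881 ]), 'joint_torque': array([-3.43321062e-04, -5.61344147e+01, -4.93092227e+01,  7.68477051e-02,
        2.92020023e-02, -4.92926779e-05]), 'tool_pos': array([ 0.14538897, -0.58163909,  0.24268418]), 'orientation': array([-3.11643623e+00, -3.83437092e-01,  5.96482417e-05]), 'force': array([ 0.26833543,  0.73566507, -0.10688463]), 'wrist_torque': array([0.01554403, 0.04210022, 0.01415973]), 'gripper_force': 0.0, 'opening': 0.09337296831625692}
```

View pics/scene0.png

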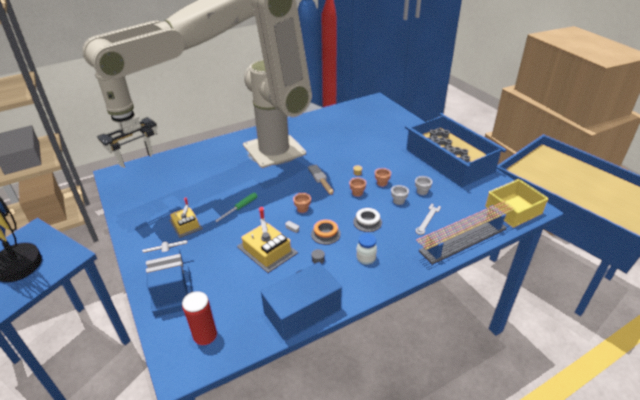

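View pics/top0.png

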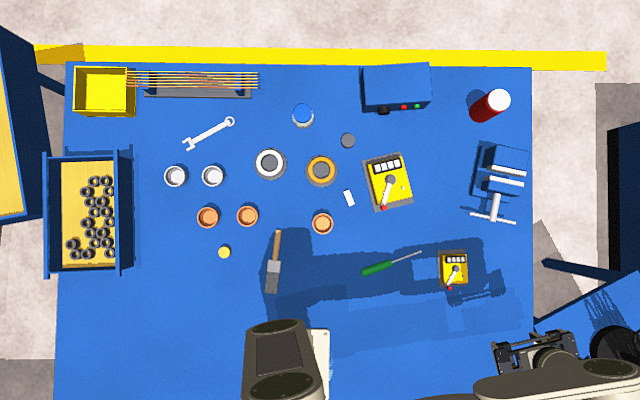

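The scene shows two steel caps, three copper caps, both holders, a large and a small yellow counter, and the jar with the blue lid. Candidates in the top view:
- **Steel caps:** (176,176) and (213,176). The small dark puck at (348,140) isn't hollow, so it isn't one.
- **Copper caps:** (207,216), (247,215) and (322,223). The small tan disc at (224,252) isn't one.
- **Holders:** white-rimmed at (270,163), orange-rimmed at (321,169).
- **Counter:** the large one at (388,181), with its red knob at about (383,207). The small one at (454,270) is the decoy.
- **Jar:** (302,116).

Next I'll measure these and check one close crop.

```bash
cat > h.py <<'E'
from plant import robot
import cv2,numpy as np
from scipy.spatial.transform import Rotation as R
def cast(m,uv,z):
    K=np.array([[m['fx'],0,m['cx']],[0,m['fy'],m['cy']],[0,0,1]])
    p=cv2.undistortPoints(np.array(uv,float).reshape(-1,1,2),K,np.array(m['D'])).reshape(-1,2)
    d=R.from_rotvec(m['rotation']).apply(np.c_[p,np.ones(len(p))])
    e=np.array(m['eye']); return e+d*((z-e[2])/d[:,2])[:,None]
def masks(im):
    h=cv2.cvtColor(im,cv2.COLOR_BGR2HSV); H,S,V=cv2.split(h)
    return {'grey':((S<70)&(V>70)).astype('u1'),'orange':((H>=3)&(H<=22)&(S>70)&(V>80)).astype('u1'),
            'red':(((H<4)|(H>174))&(S>150)&(V>80)).astype('u1')}
def blobs(mask,amin,amax):
    c,_=cv2.findContours(mask,cv2.RETR_EXTERNAL,cv2.CHAIN_APPROX_NONE); o=[]
    for k in c:
        hull=cv2.convexHull(k);a=cv2.contourArea(hull)
        if amin<a<amax and len(k)>5:
            (e,ax,_)=cv2.fitEllipse(hull) if len(hull)>5 else cv2.minAreaRect(hull)
            o.append((e,ax,a))
    return o
def top(pr=True):
    im=robot.read_camera("top");m=robot.camera_model("top");M=masks(im)
    for n,amin,z in(('grey',150,.052),('orange',150,.052),('red',6,.112)):
        for e,ax,a in blobs(M[n],amin,1500):
            if 60<e[1]<320 and 140<e[0]<480:
                print(n,np.round(e,1),np.round(ax,1),int(a),np.round(cast(m,e,z)[0,:2],4))
    return im
E
python3 - <<'E'
from h import *
im=top();cv2.imwrite("pics/c1.png",cv2.resize(im[90:300,150:480],None,fx=2.4,fy=2.4,interpolation=cv2.INTER_CUBIC))
E
```

```text
grey [272.4 275.3] [16.3 41.2] 427 [0.2785 0.0669]
grey [452.2 267.3] [39.  43.5] 992 [ 0.3098 -0.4789]
grey [212.2 175.7] [20.9 21.7] 338 [0.5796 0.2563]
grey [174.6 176.2] [21.  22.3] 352 [0.5768 0.3713]
grey [320.8 169.8] [16.4 17.3] 207 [ 0.6021 -0.0763]
grey [386.8 165.5] [12.5 28.6] 207 [ 0.6176 -0.2785]
grey [320.8 170.6] [31.6 32. ] 774 [ 0.5994 -0.0763]
grey [270.1 163.7] [31.7 31.8] 773 [0.6189 0.0794]
grey [207.  133.1] [16.7 62.6] 598 [0.7108 0.275 ]
grey [302.5 116.3] [20.7 23.4] 219 [ 0.7665 -0.0179]
grey [200.1  92.4] [ 12.  131.1] 961 [0.8367 0.2989]
orange [459.1 276.1] [17.7 27.3] 215 [ 0.2836 -0.4997]
orange [276.1 244.4] [ 6.4 37.2] 161 [0.3722 0.0571]
orange [322.3 223.1] [20.3 20.6] 318 [ 0.4389 -0.0827]
orange [207.3 217. ] [20.5 21.4] 335 [0.4529 0.2684]
orange [247.  215.6] [20.5 20.8] 320 [0.4588 0.1475]
orange [320.9 169.6] [26.5 26.9] 549 [ 0.6027 -0.0766]
orange [189.   86.5] [  2.3 144.6] 219 [0.8546 0.3336]
orange [191.8  80.5] [  2.  149.7] 204 [0.8734 0.3253]
red [383.5 207.1] [4.4 5.6] 16 [ 0.489  -0.2598]
red [403.4 106.9] [4.6 5.5] 17 [ 0.7841 -0.3164]
```

View pics/c1.png

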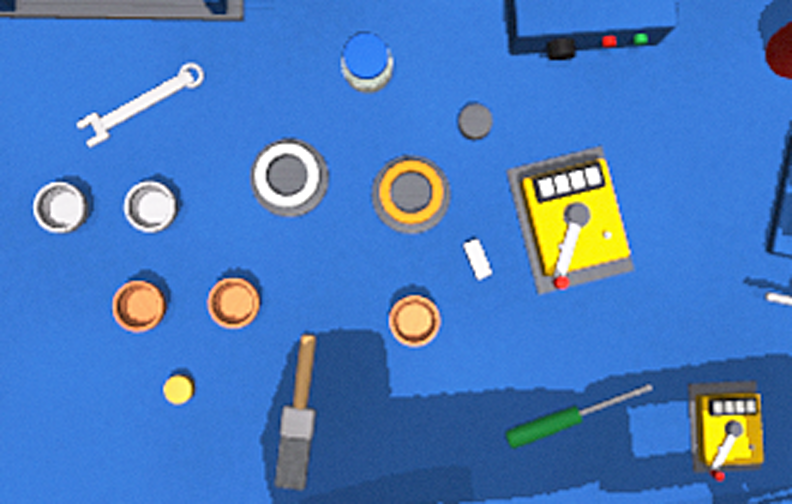

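The crop confirms the choices. The two hollow grey caps are at crop (62,207) and (151,206), and the white- and orange-rimmed holders at (289,176) and (411,192). The large counter's knob is at (561,283) with its hinge at (577,214). The other counter at (730,430) is clearly smaller.

>>> arm_command(
  increments="0 165 -187 0 0.244;0 165 -187 0 0.244;0 165 -187 0 0.244;0 165 -187 0 0.244;0 165 -187 0 0.244",
  grip_force=20,
)

```text
t: 0.65
tool_pos: [0.2606, -0.3588, 0.2433]
orientation: [-3.141, -0.0, 0.0]
force: [0.4, -0.1, 0.6]
opening: 0.0926
gripper_force: 0.0
```

```bash
cat >> h.py <<'E'
def go(*p):
    s=robot.read_state();r=R.from_rotvec(s['orientation'])
    print('t',round(s['t'],2),'tcp',np.round(s['tool_pos'],4),'rot x',np.round(r.as_matrix()[:,0],3),'op',round(s['opening'],4),'F',np.round(s['force'],1))
    if p: print('inc mm',np.round(1000*r.inv().apply(np.array(p)-s['tool_pos']),1))
E
python3 - <<'E'
from h import *
m=robot.camera_model('top')
print(cast(m,(270.1,163.7),.004),cast(m,(320.85,170.6),.004),cast(m,(320.9,169.6),.034),cast(m,(390.4,179.2),.075),cast(m,(302.5,110),.085))
go(.57,.256,.24)
E
```

```text
[[0.62434709 0.08496787 0.004     ]] [[ 0.60433429 -0.07684148  0.004     ]] [[ 0.60442524 -0.07672066  0.034     ]] [[ 0.57378523 -0.28585741  0.075     ]] [[ 0.7780381  -0.01886617  0.085     ]]
t 0.65 tcp [ 0.2606 -0.3588  0.2433] rot x [ 1.  0. -0.] op 0.0926 F [ 0.4 -0.1  0.6]
inc mm [ 309.6 -614.7    3.5]
```

>>> arm_command(
  increments="0 210 -210 -60 0;0 210 -210 -60 0;0 210 -210 -60 0;0 210 -210 -60 0;0 210 -210 -60 0",
)

```text
t: 1.15
tool_pos: [0.4343, -0.1854, 0.2935]
orientation: [3.141, 0.001, 0.0]
force: [0.6, -0.6, 0.0]
opening: 0.093
gripper_force: 0.0
```

>>> arm_command(
  increments="0 90 -200 0 0;0 90 -200 0 0;0 90 -200 0 0;0 90 -200 0 0;0 90 -200 0 0",
)

```text
t: 1.65
tool_pos: [0.5239, 0.0168, 0.2927]
orientation: [-3.14, -0.007, 0.001]
force: [-0.2, -0.7, 0.0]
opening: 0.0932
gripper_force: 0.0
```

```bash
python3 - <<'E'
from h import *
go(.579,.256,.24)
cv2.imwrite("pics/w1.png",robot.read_camera("wrist"))
m=robot.camera_model('wrist');print(m,R.from_rotvec(m['rotation']).as_matrix().round(3))
E
```

```text
t 1.65 tcp [0.5239 0.0168 0.2927] rot x [ 1.     0.004 -0.   ] op 0.0932 F [-0.2 -0.7  0. ]
inc mm [  56.1 -238.9   53. ]
{'fx': 344.69409513928457, 'fy': 344.69409513928457, 'cx': 318.2557742692254, 'cy': 197.8776879259923, 'D': array([-0.04923105,  0.        ,  0.        ,  0.        ,  0.        ]), 'eye': array([0.6092866 , 0.01695455, 0.43426757]), 'rotation': array([ 2.06270551, -2.05176814, -0.31894517])} [[ 0.005 -0.954 -0.301]
 [-1.    -0.005  0.001]
 [-0.002  0.301 -0.954]]
```

View pics/w1.png

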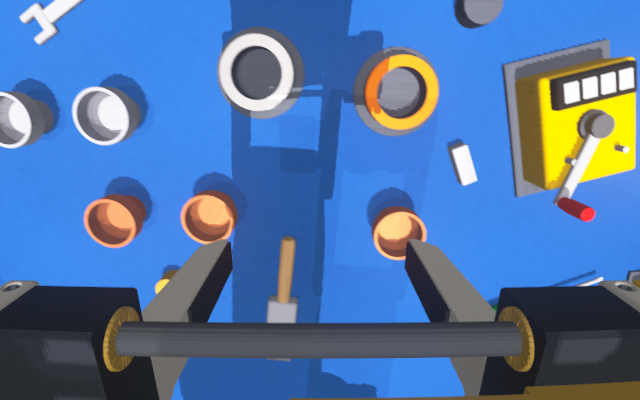

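The wrist view shows the white rim centred near (258,73), the orange rim near (401,92), the steel caps at (103,113) and (15,119), and the knob top near (586,210). I'll cross-check these against the top view.

```bash
cat >> h.py <<'E'
def ell(mask,seed,z,m):
    # ellipse of hull of the blob nearest to seed, cast on plane z: fits centre & radius by casting the hull points
    c,_=cv2.findContours(mask,cv2.RETR_EXTERNAL,cv2.CHAIN_APPROX_NONE)
    c=[k for k in c if cv2.contourArea(cv2.convexHull(k))>100]
    k=min(c,key=lambda k:np.hypot(*(k.reshape(-1,2).mean(0)-seed)))
    P=cast(m,cv2.convexHull(k).reshape(-1,2),z)[:,:2]
    (cx,cy),r=cv2.minEnclosingCircle((P*1000).astype('f4'))
    A=np.c_[2*P,np.ones(len(P))];s=np.linalg.lstsq(A,(P**2).sum(1),rcond=None)[0]
    print(seed,'minc',round(cx,1),round(cy,1),round(r,1),'lsq',np.round(s[:2]*1000,1),'area',cv2.contourArea(k))
E
python3 - <<'E'
from h import *
im=cv2.imread('pics/w1.png');m=robot.camera_model('wrist')
h=cv2.cvtColor(im,cv2.COLOR_BGR2HSV);H,S,V=cv2.split(h)
ell(((S<50)&(V>165)).astype('u1'),(258,73),.034,m)
ell(((H>8)&(H<25)&(S>150)&(V>120)).astype('u1'),(401,92),.034,m)
ell(((S<70)&(V>80)).astype('u1'),(105,113),.052,m)
ell(((H>=3)&(H<=22)&(S>70)).astype('u1'),(400,233),.052,m)
ell((((H<5)|(H>172))&(S>150)).astype('u1'),(576,208),.112,m)
print(cast(m,[(587,211),(597,124)],.112), cast(m,[(597,124)],.078))
E
```

```text
(258, 73) minc 622.7 84.0 46.6 lsq [622.8  84.7] area 4729.5
(401, 92) minc 606.8 -74.5 40.7 lsq [607.  -74.6] area 4131.5
(105, 113) minc 583.8 252.9 39.1 lsq [583.3 254. ] area 2981.0
(400, 233) minc 443.3 -78.6 34.2 lsq [443.  -80.2] area 1684.0
(576, 208) minc 497.0 -245.1 21.7 lsq [ 496.1 -245.1] area 419.5
[[ 0.4949598  -0.25790196  0.112     ]
 [ 0.58255136 -0.24707677  0.112     ]] [[ 0.57973073 -0.27493271  0.078     ]]
```

>>> arm_command(
  increments="0 55 -238 90 0;0 55 -238 90 0;0 55 -238 90 0;0 55 -238 90 0;0 55 -238 90 0",
)

```text
t: 2.2
tool_pos: [0.5759, 0.2427, 0.2058]
orientation: [3.141, 0.001, -0.0]
force: [0.9, -0.7, -0.4]
opening: 0.0929
gripper_force: 0.0
```

>>> arm_command(
  increments="0 0 0 0 0;0 0 0 0 0",
)

```text
t: 2.4
tool_pos: [0.575, 0.2417, 0.2051]
orientation: [3.14, 0.004, -0.004]
force: [-0.5, 0.0, 0.9]
opening: 0.093
gripper_force: 0.0
```

```bash
python3 - <<'E'
from h import *
go(.58,.256,.11)
im=robot.read_camera("wrist");cv2.imwrite("pics/w2.png",im)
top()
E
```

```text
t 2.4 tcp [0.575  0.2417 0.2051] rot x [ 1.     0.003 -0.003] op 0.093 F [-0.5  0.   0.9]
inc mm [  5.3 -14.4  95. ]
grey [304.8  80.3] [ 48.3 805.8] 677 [ 0.8788 -0.0233]
grey [272.3 275.5] [16.6 40.2] 424 [0.2782 0.0672]
grey [452.8 267.4] [38.8 43.6] 998 [ 0.3095 -0.4806]
grey [320.8 169.8] [16.3 17.3] 205 [ 0.602  -0.0763]
grey [386.9 165.5] [12.9 28. ] 204 [ 0.6177 -0.2787]
grey [320.8 170.6] [31.6 31.9] 773 [ 0.5994 -0.0764]
grey [270.2 163.7] [31.7 31.8] 773 [0.6189 0.0794]
grey [210.3 131.7] [18.  53.8] 503 [0.7153 0.265 ]
grey [302.5 116.4] [20.7 23.4] 221 [ 0.7664 -0.0179]
grey [200.2  92.4] [ 12.  130.9] 962 [0.8367 0.2987]
orange [276.3 244. ] [ 6.3 37.1] 158 [0.3733 0.0567]
orange [322.3 223.1] [20.3 20.6] 318 [ 0.4389 -0.0827]
orange [246.9 215.7] [20.2 20.8] 316 [0.4584 0.1476]
orange [320.9 169.6] [26.5 26.9] 549 [ 0.6027 -0.0766]
orange [185.5  86.6] [  2.7 143.5] 234 [0.8543 0.3443]
orange [191.4  80.5] [  2.  151.4] 204 [0.8734 0.3265]
red [383.5 207.1] [4.4 5.6] 16 [ 0.489  -0.2598]
red [403.4 106.9] [4.6 5.5] 17 [ 0.7841 -0.3164]
```

View pics/w2.png

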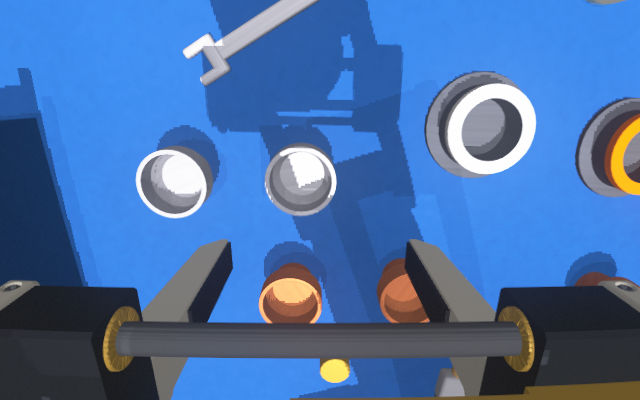

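The wrist view shows steel rims centred at about (301,180) and (172,183), and the white rim at (491,129). I'll cast these to world positions.

```bash
python3 - <<'E'
from h import *
m=robot.camera_model('wrist')
a=cast(m,[(301,180),(172,183),(265,180),(337,180),(301,146),(301,214)],.052);print(a.round(4))
print(cast(m,[(491,129)],.034).round(4))
E
```

```text
[[0.5842 0.2549 0.052 ]
 [0.5815 0.3711 0.052 ]
 [0.5842 0.2869 0.052 ]
 [0.5842 0.2229 0.052 ]
 [0.6145 0.2544 0.052 ]
 [0.552  0.2554 0.052 ]]
[[0.6279 0.0816 0.034 ]]
```

>>> arm_command(
  increments="0 7 -13 60 0;0 7 -13 100 0;0 7 -13 130 0;0 7 -13 148 0;0 7 -13 148 0",
)

```text
t: 3.0
tool_pos: [0.5811, 0.252, 0.0562]
orientation: [3.14, -0.002, -0.007]
force: [0.0, 0.5, 1.1]
opening: 0.0928
gripper_force: 0.0
```

>>> arm_command(
  increments="1 0 0 0 0;1 0 0 0 0;1 0 0 0 0;1 0 0 0 0;1 0 0 0 0",
  grip_force=25,
)

```text
t: 3.5
tool_pos: [0.584, 0.2554, 0.0608]
orientation: [-3.14, -0.001, -0.005]
force: [-0.1, 3.0, 7.2]
opening: 0.0639
gripper_force: 25.0
```

>>> arm_command(
  increments="1 0 0 -40 0;1 0 0 -75 0;1 10 50 -75 0;1 25 95 -75 0;1 41 140 -75 0",
)

```text
t: 4.0
tool_pos: [0.6239, 0.1132, 0.1341]
orientation: [3.141, 0.004, 0.0]
force: [-0.5, 0.8, -2.6]
opening: 0.0637
gripper_force: 25.0
```

```bash
python3 - <<'E'
from h import *
go(.625,.084,.13)
im=robot.read_camera("wrist");cv2.imwrite("pics/w3.png",im)
E
```

```text
t 4.0 tcp [0.6239 0.1132 0.1341] rot x [1.    0.002 0.   ] op 0.0637 F [-0.5  0.8 -2.6]
inc mm [ 1.1 29.2  4.1]
```

View pics/w3.png

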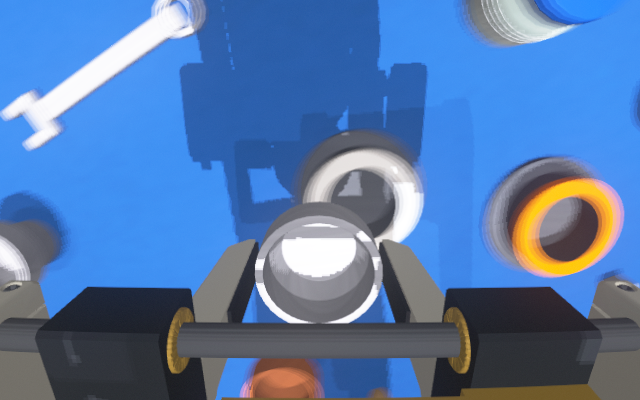

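The cap is held level with its rim centred at about (320,271). The image is blurred by motion; the white rim lies at about (363,196) and the orange rim at (567,227).

>>> arm_command(
  increments="1 1 0 0 0;1 1 0 0 0;1 1 0 0 0",
)

```text
t: 4.35
tool_pos: [0.6244, 0.1155, 0.1334]
orientation: [-3.141, -0.003, 0.001]
force: [0.1, 0.2, -2.2]
opening: 0.0635
gripper_force: 25.0
```

```bash
python3 - <<'E'
from h import *
go(.625,.084,.13)
im=robot.read_camera("wrist");m=robot.camera_model('wrist')
h=cv2.cvtColor(im,cv2.COLOR_BGR2HSV);H,S,V=cv2.split(h)
print('cap',cast(m,[(258,270),(382,270),(320,218),(320,323)],.125).round(4))
ell(((H>8)&(H<25)&(S>150)&(V>120)).astype('u1'),(567,227),.034,m)
cv2.imwrite("pics/w4.png",im[130:340,220:640])
E
```

```text
t 4.35 tcp [0.6244 0.1155 0.1334] rot x [ 1.     0.002 -0.001] op 0.0635 F [ 0.1  0.2 -2.2]
inc mm [ 0.6 31.5  3.4]
cap [[0.6248 0.1445 0.125 ]
 [0.625  0.0836 0.125 ]
 [0.6522 0.1142 0.125 ]
 [0.5938 0.1139 0.125 ]]
(567, 227) minc 606.7 -75.6 42.8 lsq [606.5 -76.3] area 7403.5
```

View pics/w4.png

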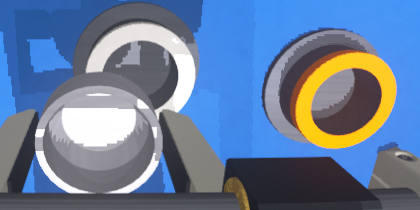

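In the crop, the white rim's outer right edge is at 199 and its top at 25, and the orange rim spans 293 to 397. The held cap is centred on the TCP to within 1 mm.

```bash
python3 - <<'E'
from h import *
m=robot.camera_model('wrist')
print(cast(m,[(419,203),(367,155),(367,203)],.034).round(4))
im=cv2.imread('pics/top0.png');m=robot.camera_model('top')
h=cv2.cvtColor(im,cv2.COLOR_BGR2HSV);H,S,V=cv2.split(h)
ell(((S<50)&(V>190)).astype('u1'),(270,163),.034,m)
ell(((H>8)&(H<25)&(S>150)&(V>120)).astype('u1'),(321,169),.034,m)
ell(((S<70)&(V>70)).astype('u1'),(174,176),.052,m)
E
```

```text
[[0.6295 0.0404 0.034 ]
 [0.6652 0.0806 0.034 ]
 [0.6294 0.079  0.034 ]]
(270, 163) minc 624.6 85.0 41.4 lsq [624.6  85. ] area 518.5
(321, 169) minc 604.7 -77.0 40.9 lsq [604.8 -76.9] area 498.0
(174, 176) minc 577.5 370.9 34.1 lsq [576.9 371.4] area 343.5
```

>>> arm_command(
  increments="1 0 32 0 0;1 0 32 0 0;1 0 32 25 0;1 0 32 45 0;1 0 32 45 0",
)

```text
t: 4.9
tool_pos: [0.6225, 0.0835, 0.0853]
orientation: [3.141, 0.003, -0.008]
force: [-0.8, 0.6, -2.4]
opening: 0.0637
gripper_force: 25.0
```

>>> arm_command(
  increments="1 0 0 12 0;1 0 0 20 0;1 0 0 20 0;1 0 0 20 0",
)

```text
t: 5.3
tool_pos: [0.6252, 0.0828, 0.069]
orientation: [-3.141, -0.002, -0.001]
force: [1.0, 1.1, -3.5]
opening: 0.0638
gripper_force: 25.0
```

>>> arm_command(
  increments="1 0 0 4 0;1 0 0 4 0;0 0 0 4 0;0 0 0 4 0;0 0 0 4 0",
)

```text
t: 5.8
tool_pos: [0.6249, 0.0823, 0.065]
orientation: [3.141, 0.001, 0.0]
force: [1.0, 0.2, -0.3]
opening: 0.0831
gripper_force: 0.0
```

>>> arm_command(
  increments="0 0 0 -40 0;0 0 0 -80 0;0 0 -50 -110 0;0 0 -95 -110 0;0 -20 -130 -110 0",
)

```text
t: 6.3
tool_pos: [0.6068, 0.2146, 0.1775]
orientation: [-3.14, 0.0, -0.008]
force: [0.5, -0.1, 0.9]
opening: 0.0928
gripper_force: 0.0
```

>>> arm_command(
  increments="0 -22 -115 -30 0;0 -22 -115 -30 0;0 -22 -115 -30 0;0 -22 -115 -30 0;0 -22 -115 -30 0",
)

```text
t: 6.8
tool_pos: [0.5828, 0.3268, 0.2044]
orientation: [3.141, 0.002, -0.0]
force: [-0.3, -0.3, -0.3]
opening: 0.0928
gripper_force: 0.0
```

```bash
python3 - <<'E'
from h import *
go(.579,.371,.11)
im=robot.read_camera("wrist");cv2.imwrite("pics/w5.png",im)
m=robot.camera_model('wrist')
E
```

```text
t 6.8 tcp [0.5828 0.3268 0.2044] rot x [ 1.     0.001 -0.   ] op 0.0928 F [-0.3 -0.3 -0.3]
inc mm [ -3.7 -44.2  94.4]
```

View pics/w5.png

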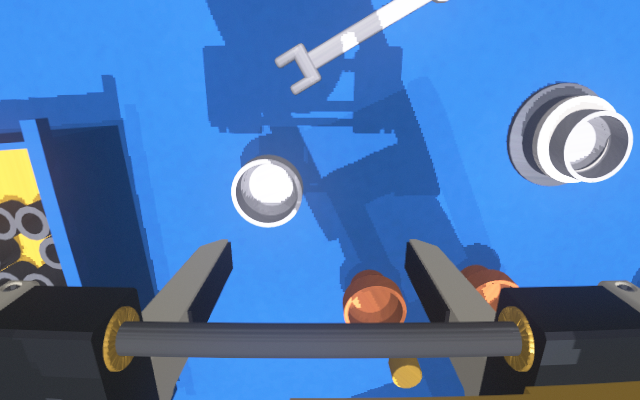

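The first cap is seated in the white holder at (590,143). The other steel cap's rim is centred at about (266,192), and the tray wall is well to the left.

```bash
python3 - <<'E'
from h import *
m=robot.camera_model('wrist')
p=cast(m,[(266.5,192.3)],.052)[0];print(p); go(p[0]-.001,p[1],.058)
print('seated',cast(m,[(598,145)],.056))
E
```

```text
[0.58038495 0.37115997 0.052     ]
t 6.85 tcp [0.5829 0.326  0.204 ] rot x [ 1.     0.    -0.001] op 0.0932 F [ 0.3 -0.5 -0.1]
inc mm [ -3.4 -45.3 146. ]
seated [[0.6247482  0.08137094 0.056     ]]
```

>>> arm_command(
  increments="0 -4 -45 20 0;0 -4 -45 60 0;0 -4 -45 105 0;0 -4 -45 135 0;0 -4 -45 144 0",
)

```text
t: 7.35
tool_pos: [0.5762, 0.3685, 0.0547]
orientation: [3.137, -0.002, -0.012]
force: [-0.9, -0.8, -0.2]
opening: 0.093
gripper_force: 0.0
```

>>> arm_command(
  increments="0 0 0 0 0;1 0 0 0 0;1 0 0 0 0;1 0 0 0 0;1 0 0 0 0",
)

```text
t: 7.85
tool_pos: [0.5795, 0.3728, 0.0623]
orientation: [-3.141, -0.001, -0.003]
force: [0.1, -0.0, 0.2]
opening: 0.0658
gripper_force: 0.0
```

>>> arm_command(
  increments="1 0 0 -40 0;1 0 0 -80 0;1 0 30 -100 0;1 10 75 -100 0;1 20 120 -100 0",
)

```text
t: 8.35
tool_pos: [0.5993, 0.2522, 0.1625]
orientation: [-3.141, -0.005, -0.004]
force: [0.2, -0.5, -2.9]
opening: 0.0631
gripper_force: 25.0
```

```bash
python3 - <<'E'
from h import *
go(.625,.082,.16)
E
```

```text
t 8.35 tcp [0.5993 0.2522 0.1625] rot x [1.    0.003 0.003] op 0.0631 F [ 0.2 -0.5 -2.9]
inc mm [ 25.2 170.2   2.5]
```

>>> arm_command(
  increments="1 25 170 0 0;1 25 170 0 0;1 25 170 0 0;1 25 170 0 0;1 25 170 0 0",
)

```text
t: 8.85
tool_pos: [0.6243, 0.0787, 0.1609]
orientation: [3.141, -0.005, 0.0]
force: [0.1, 0.2, -2.1]
opening: 0.0629
gripper_force: 25.0
```

>>> arm_command(
  increments="1 0 0 0 0;1 0 0 0 0",
)

```text
t: 9.05
tool_pos: [0.6237, 0.0836, 0.1607]
orientation: [-3.141, -0.003, 0.0]
force: [0.3, 0.3, -3.3]
opening: 0.0629
gripper_force: 25.0
```

```bash
python3 - <<'E'
from h import *
go(.625,.082,.087)
im=robot.read_camera("wrist");cv2.imwrite("pics/w6.png",im)
E
```

```text
t 9.05 tcp [0.6237 0.0836 0.1607] rot x [ 1.     0.002 -0.   ] op 0.0629 F [ 0.3  0.3 -3.3]
inc mm [ 1.3  1.6 73.7]
```

View pics/w6.png

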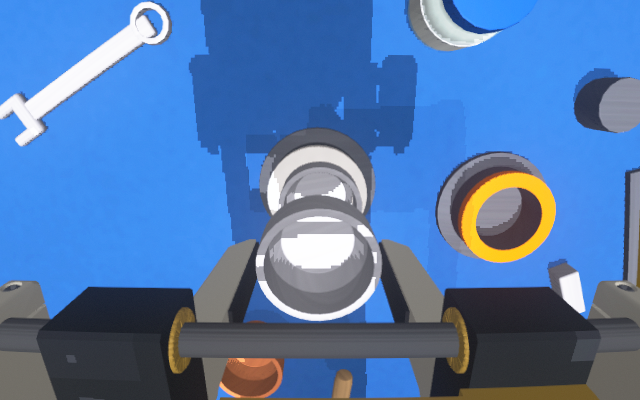

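The second cap is held level (rim about 257–381 wide, bottom at 320) above the seated one at about (319,190).

>>> arm_command(
  increments="1 0 1 20 0;1 0 1 40 0;1 0 1 55 0;1 0 1 64 0;1 0 1 64 0",
)

```text
t: 9.6
tool_pos: [0.6227, 0.082, 0.0949]
orientation: [3.141, 0.003, -0.005]
force: [-0.0, -0.1, -2.0]
opening: 0.0631
gripper_force: 25.0
```

>>> arm_command(
  increments="1 0 0 4 0;1 0 0 7 0;1 0 0 7 0;1 0 0 7 0",
)

```text
t: 10.0
tool_pos: [0.6246, 0.0815, 0.0906]
orientation: [-3.141, -0.001, -0.003]
force: [1.3, 1.5, -0.3]
opening: 0.0633
gripper_force: 25.0
```

>>> arm_command(
  increments="1 0 0 2 0;1 0 0 2 0;0 0 0 2 0;0 0 0 2 0;0 0 0 2 0",
)

```text
t: 10.5
tool_pos: [0.6238, 0.0813, 0.0875]
orientation: [3.142, 0.001, -0.001]
force: [-0.3, -0.4, 0.0]
opening: 0.0828
gripper_force: 0.0
```

>>> arm_command(
  increments="0 0 0 -40 0;0 0 0 -80 0;0 -45 0 -110 0;0 -95 0 -130 0;0 -110 0 -130 0",
)

```text
t: 11.0
tool_pos: [0.5129, 0.0815, 0.2205]
orientation: [-3.141, -0.002, -0.005]
force: [0.6, -0.4, -0.3]
opening: 0.0931
gripper_force: 0.0
```

>>> arm_command(
  increments="0 0 0 0 0;0 0 0 0 0",
)

```text
t: 11.2
tool_pos: [0.514, 0.0813, 0.2179]
orientation: [3.142, 0.001, 0.002]
force: [0.8, -0.8, -0.9]
opening: 0.0932
gripper_force: 0.0
```

```bash
python3 - <<'E'
from h import *
go(.49,-.20,.22)
im=robot.read_camera("wrist");cv2.imwrite("pics/w7.png",im)
E
```

```text
t 11.2 tcp [0.514  0.0813 0.2179] rot x [1.    0.001 0.001] op 0.0932 F [ 0.8 -0.8 -0.9]
inc mm [-24.2 281.3  -2.1]
```

View pics/w7.png

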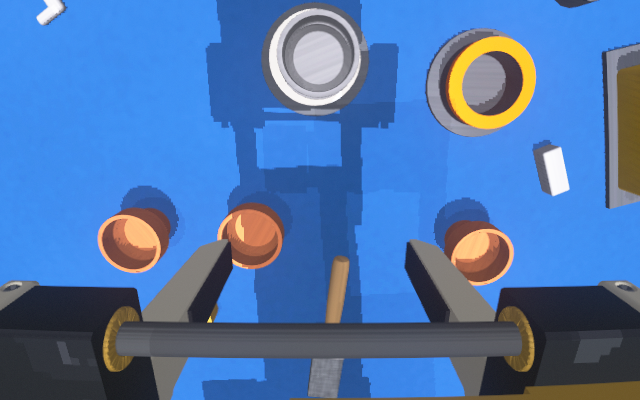

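The white holder shows a cap nested concentrically at (317,55), and no other steel cap is left. The copper caps are at (132,243), (250,237) and (479,253). Next is the lever.

>>> arm_command(
  increments="1 -24 250 0 0;1 -24 250 0 0;1 -24 250 0 0;1 -24 250 0 0;1 -24 250 0 0",
)

```text
t: 11.75
tool_pos: [0.4902, -0.1698, 0.217]
orientation: [-3.141, -0.001, 0.001]
force: [1.5, 0.5, -0.1]
opening: 0.0576
gripper_force: 0.0
```

>>> arm_command(
  increments="1 0 22 10 0;1 0 22 50 0;1 0 22 90 0;1 0 22 112 0;1 0 22 112 0",
)

```text
t: 12.25
tool_pos: [0.4875, -0.1885, 0.1006]
orientation: [-3.138, -0.0, 0.013]
force: [-0.1, 0.6, -0.0]
opening: 0.0176
gripper_force: 0.0
```

```bash
python3 - <<'E'
from h import *
im=robot.read_camera("wrist");cv2.imwrite("pics/w8.png",im)
H=np.array([.5755,-.283])
for s in (0,.3,.6,.8,.95,1.02,1.1):
    a=np.radians(164.4)+s;k=H+.09*np.array([np.cos(a),np.sin(a)])
    print(s,k.round(4));go(k[0],k[1]+.0255,.105)
E
```

```text
0 [ 0.4888 -0.2588]
t 12.3 tcp [ 0.4891 -0.1892  0.1034] rot x [ 1.     0.    -0.005] op 0.0136 F [-0.3  0.5 -0.1]
inc mm [-0.3 44.1 -1.7]
0.3 [ 0.4855 -0.2855]
t 12.3 tcp [ 0.4891 -0.1892  0.1034] rot x [ 1.     0.    -0.005] op 0.0136 F [-0.3  0.5 -0.1]
inc mm [-3.6 70.8 -1.8]
0.6 [ 0.4903 -0.312 ]
t 12.3 tcp [ 0.4891 -0.1892  0.1034] rot x [ 1.     0.    -0.005] op 0.0136 F [-0.3  0.5 -0.1]
inc mm [ 1.2 97.3 -1.9]
0.8 [ 0.4977 -0.3283]
t 12.3 tcp [ 0.4891 -0.1892  0.1034] rot x [ 1.     0.    -0.005] op 0.0136 F [-0.3  0.5 -0.1]
inc mm [  8.6 113.7  -1.9]
0.95 [ 0.5054 -0.3394]
t 12.3 tcp [ 0.4891 -0.1892  0.1034] rot x [ 1.     0.    -0.005] op 0.0136 F [-0.3  0.5 -0.1]
inc mm [ 16.2 124.8  -2. ]
1.02 [ 0.5095 -0.3442]
t 12.3 tcp [ 0.4891 -0.1892  0.1034] rot x [ 1.     0.    -0.005] op 0.0136 F [-0.3  0.5 -0.1]
inc mm [ 20.4 129.6  -2. ]
1.1 [ 0.5146 -0.3493]
t 12.3 tcp [ 0.4891 -0.1892  0.1034] rot x [ 1.     0.    -0.005] op 0.0136 F [-0.3  0.5 -0.1]
inc mm [ 25.5 134.6  -2. ]
```

View pics/w8.png

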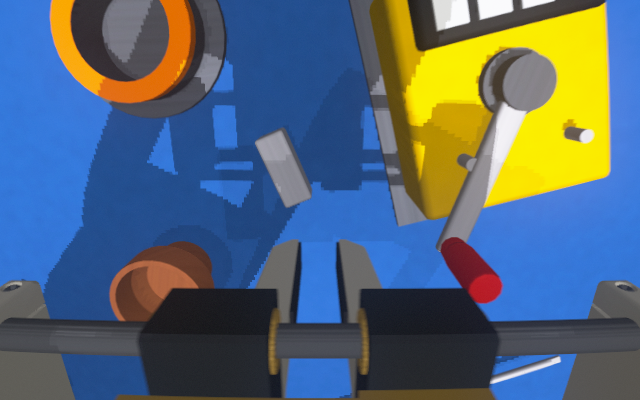

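The view shows the knob just ahead on the right (top at (484,287)), with the stop pegs at (467,160) and (578,135). The path is clear.

>>> arm_command(
  increments="1 0 35 0 0;1 -3 60 0 0;1 -2 80 0 0;1 1 97 0 0;1 1 97 0 0",
)

```text
t: 12.8
tool_pos: [0.4923, -0.2887, 0.1071]
orientation: [3.14, -0.002, 0.003]
force: [-1.6, 3.0, 2.9]
opening: 0.0006
gripper_force: 1.3
```

>>> arm_command(
  increments="1 7 16 0 0;1 15 27 0 0;1 19 32 0 0;1 19 32 0 0",
)

```text
t: 13.2
tool_pos: [0.511, -0.3183, 0.1062]
orientation: [-3.141, -0.001, -0.001]
force: [-1.4, 2.7, 2.7]
opening: 0.0004
gripper_force: 1.7
```

```bash
python3 - <<'E'
from h import *
go()
m=robot.camera_model("wrist")
im=robot.read_camera("wrist");cv2.imwrite("pics/w9.png",im)
E
```

```text
t 13.2 tcp [ 0.511  -0.3183  0.1062] rot x [1.    0.001 0.   ] op 0.0004 F [-1.4  2.7  2.7]
```

View pics/w9.png

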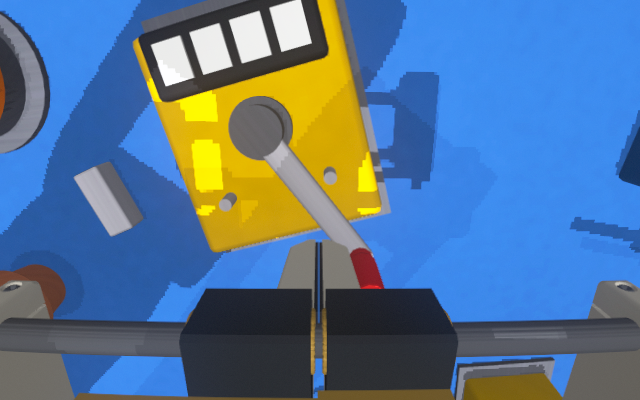

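The lever is almost at the stop peg at (330,176). I'll cast its angle, then push further.

```bash
python3 - <<'E'
from h import *
m=robot.camera_model("wrist")
p=cast(m,[(361,250),(282,152)],.070);d=p[0]-p[1];print(p,np.degrees(np.arctan2(d[1],d[0]))%360-164.4)
E
```

```text
[[ 0.50868419 -0.34309111  0.07      ]
 [ 0.56475436 -0.29983524  0.07      ]] 53.24873528612687
```

>>> arm_command(
  increments="1 3 4 0 0;1 5 7 0 0;1 7 9 0 0;1 7 9 0 0;1 7 9 0 0",
)

```text
t: 13.75
tool_pos: [0.5178, -0.3272, 0.106]
orientation: [-3.141, -0.002, -0.001]
force: [-0.6, 5.9, 2.9]
opening: 0.0002
gripper_force: 2.8
```

>>> arm_command(
  increments="1 1 3 0 0;1 1 3 0 0;1 1 3 0 0",
)

```text
t: 14.05
tool_pos: [0.5192, -0.3291, 0.106]
orientation: [-3.14, -0.002, -0.002]
force: [2.3, 10.0, 4.0]
opening: 0.0003
gripper_force: 5.2
```

The force rose stiffly to 10 N, so the lever is against its stop. I'll back off and let it spring home.

>>> arm_command(
  increments="1 -20 -20 0 0;1 -29 -55 0 0;1 -30 -100 0 0;1 -30 -145 0 0;1 -30 -145 0 0",
)

```text
t: 14.55
tool_pos: [0.4881, -0.1816, 0.1055]
orientation: [-3.141, -0.007, 0.0]
force: [-0.1, -0.0, -0.1]
opening: 0.0006
gripper_force: 0.0
```

>>> arm_command(
  increments="0 0 0 -40 0;0 0 0 -80 0;0 0 0 -110 0;0 0 0 -110 0",
)

```text
t: 14.95
tool_pos: [0.4912, -0.1879, 0.2219]
orientation: [3.136, 0.001, 0.014]
force: [1.1, -0.1, 0.5]
opening: 0.0276
gripper_force: 0.0
```

```bash
python3 - <<'E'
from h import *
go(.42,-.08,.22);top()
E
```

```text
t 14.95 tcp [ 0.4912 -0.1879  0.2219] rot x [1.    0.    0.009] op 0.0276 F [ 1.1 -0.1  0.5]
inc mm [ -71.1 -107.9    0.6]
grey [304.8  80.3] [ 48.3 805.8] 677 [ 0.8788 -0.0233]
grey [272.5 275.2] [16.8 40.8] 430 [0.2788 0.0666]
grey [452.7 267.3] [39.4 43. ] 998 [ 0.3097 -0.4804]
grey [320.5 170. ] [15.8 17. ] 195 [ 0.6014 -0.0755]
grey [320.8 170.6] [31.5 32. ] 772 [ 0.5994 -0.0763]
grey [270.2 163.7] [31.6 31.8] 771 [0.6188 0.0793]
grey [207.  133.1] [16.7 62.6] 598 [0.7108 0.275 ]
grey [302.5 115.5] [21.  25.3] 231 [ 0.7692 -0.018 ]
grey [200.2  92.4] [ 11.9 131.6] 960 [0.8367 0.2989]
orange [276.1 244.4] [ 6.5 36.9] 160 [0.3722 0.0572]
orange [322.5 223.2] [20.4 20.6] 311 [ 0.4385 -0.0836]
orange [207.3 217.1] [20.6 21.3] 336 [0.4528 0.2684]
orange [247.  215.6] [20.5 20.8] 320 [0.4588 0.1475]
orange [320.9 169.5] [26.7 26.8] 550 [ 0.6027 -0.0767]
orange [189.1  86.5] [  2.3 144.2] 220 [0.8547 0.3332]
orange [190.5  80.5] [  2.1 148. ] 211 [0.8733 0.3294]
red [403.4 106.9] [4.5 5.5] 16 [ 0.7841 -0.3164]
```

>>> arm_command(
  increments="0 -75 -106 0 0;0 -75 -106 0 0;0 -75 -106 0 0;0 -75 -106 0 0;0 -75 -106 0 0",
)

```text
t: 15.5
tool_pos: [0.413, -0.0797, 0.215]
orientation: [3.141, 0.003, -0.0]
force: [-0.1, 0.1, 0.3]
opening: 0.0721
gripper_force: 0.0
```

```bash
python3 - <<'E'
from h import *
go(.441,-.0815,.0605)
im=robot.read_camera("wrist");cv2.imwrite("pics/w10.png",im)
m=robot.camera_model('wrist')
h=cv2.cvtColor(im,cv2.COLOR_BGR2HSV);H,S,V=cv2.split(h)
ell(((H>=3)&(H<=22)&(S>70)&(V>140)).astype('u1'),(320,190),.052,m)
ell(((H>8)&(H<25)&(S>150)&(V>120)).astype('u1'),(320,20),.034,m)
E
```

```text
t 15.5 tcp [ 0.413  -0.0797  0.215 ] rot x [ 1.     0.002 -0.   ] op 0.0721 F [-0.1  0.1  0.3]
inc mm [ 28.    1.7 154.5]
(320, 190) minc 440.4 -84.3 31.7 lsq [440.4 -84.2] area 3739.0
(320, 20) minc 571.6 -78.6 21.5 lsq [604.4 -78.4] area 265.0
```

View pics/w10.png

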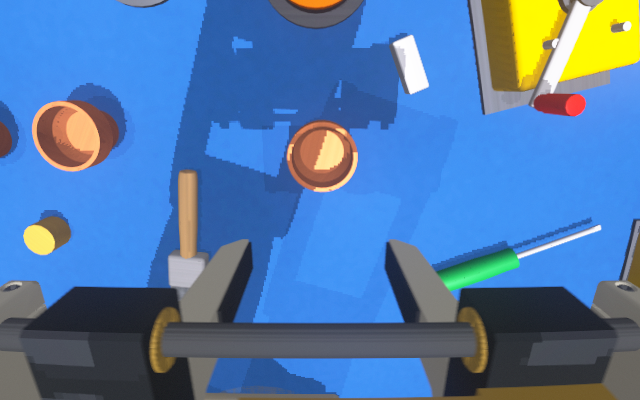

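The lever is back against its rest peg (553,45), with the knob at (562,104). The nearest copper cap is centred at (322,156).

>>> arm_command(
  increments="0 27 4 40 0;0 27 4 80 0;0 27 4 120 0;0 27 4 145 0;0 27 4 153 0",
)

```text
t: 16.05
tool_pos: [0.4379, -0.0838, 0.0588]
orientation: [-3.14, 0.001, 0.01]
force: [-1.2, -0.2, 0.5]
opening: 0.093
gripper_force: 0.0
```

>>> arm_command(
  increments="0 0 0 0 0;1 0 0 0 0;1 0 0 0 0;1 0 0 0 0;1 0 0 0 0",
)

```text
t: 16.55
tool_pos: [0.441, -0.0837, 0.0638]
orientation: [3.141, 0.001, 0.003]
force: [-0.4, 5.0, 3.2]
opening: 0.0655
gripper_force: 2.5
```

>>> arm_command(
  increments="1 0 0 0 0;1 0 0 0 0;1 0 0 -40 0;1 0 0 -75 0;1 0 0 -75 0",
)

```text
t: 17.05
tool_pos: [0.4433, -0.0845, 0.1429]
orientation: [3.139, 0.002, 0.013]
force: [1.4, -0.7, -2.5]
opening: 0.0641
gripper_force: 25.0
```

```bash
python3 - <<'E'
from h import *
go(.605,-.0765,.135)
E
```

```text
t 17.05 tcp [ 0.4433 -0.0845  0.1429] rot x [1.    0.001 0.008] op 0.0641 F [ 1.4 -0.7 -2.5]
inc mm [161.7  -7.9   9.2]
```

>>> arm_command(
  increments="1 163 -7 0 0;1 163 -7 0 0;1 163 -7 0 0;1 163 -7 0 0;1 163 -7 0 0",
)

```text
t: 17.55
tool_pos: [0.6037, -0.076, 0.135]
orientation: [-3.141, -0.003, 0.005]
force: [-1.2, 0.4, -3.0]
opening: 0.0639
gripper_force: 25.0
```

>>> arm_command(
  increments="1 0 0 0 0;1 0 0 15 0;1 0 0 35 0;1 0 0 45 0;1 0 0 45 0",
)

```text
t: 18.05
tool_pos: [0.6006, -0.0761, 0.09]
orientation: [-3.141, -0.001, 0.007]
force: [-1.1, 0.1, -2.9]
opening: 0.0638
gripper_force: 25.0
```

```bash
python3 - <<'E'
from h import *
go(.605,-.0765,.0665)
E
```

```text
t 18.05 tcp [ 0.6006 -0.0761  0.09  ] rot x [ 1.     0.001 -0.004] op 0.0638 F [-1.1  0.1 -2.9]
inc mm [ 4.5  0.4 23.5]
```

>>> arm_command(
  increments="1 1 0 8 0;1 1 0 16 0;1 1 0 21 0;1 1 0 21 0;1 1 0 21 0",
)

```text
t: 18.55
tool_pos: [0.6042, -0.0764, 0.0717]
orientation: [-3.142, -0.001, 0.0]
force: [0.3, 0.3, -2.9]
opening: 0.0642
gripper_force: 25.0
```

>>> arm_command(
  increments="1 0 0 2 0;1 0 0 4 0;1 0 0 4 0",
)

```text
t: 18.85
tool_pos: [0.6048, -0.0765, 0.0682]
orientation: [3.141, 0.001, 0.002]
force: [0.7, -0.1, 0.4]
opening: 0.0639
gripper_force: 25.0
```

Contact; now release. Next is the copper cap near (0.459,0.148).

>>> arm_command(
  increments="1 0 0 1 0;0 0 0 1 0;0 0 0 1 0;0 0 0 1 0;0 0 0 -30 0",
)

```text
t: 19.35
tool_pos: [0.6004, -0.0757, 0.0928]
orientation: [-3.14, -0.001, 0.014]
force: [0.8, -0.5, -1.2]
opening: 0.0902
gripper_force: 0.0
```

>>> arm_command(
  increments="0 0 0 -50 0;0 -30 -30 -80 0;0 -65 -65 -105 0;0 -100 -100 -115 0;0 -130 -130 -115 0",
)

```text
t: 19.85
tool_pos: [0.4739, 0.0543, 0.2149]
orientation: [-3.141, 0.0, -0.006]
force: [-0.4, 0.9, -0.1]
opening: 0.0931
gripper_force: 0.0
```

>>> arm_command(
  increments="0 -38 -90 0 0;0 -38 -90 0 0;0 -38 -90 0 0;0 -38 -90 0 0",
)

```text
t: 20.25
tool_pos: [0.4356, 0.1442, 0.2128]
orientation: [3.141, 0.006, 0.001]
force: [-0.4, 0.4, -0.3]
opening: 0.0931
gripper_force: 0.0
```

```bash
cat >> h.py <<'E'
def cop(seed_xy,exp_z=.0605):
    im=robot.read_camera("wrist");m=robot.camera_model('wrist')
    h=cv2.cvtColor(im,cv2.COLOR_BGR2HSV);H,S,V=cv2.split(h)
    K=np.array([[m['fx'],0,m['cx']],[0,m['fy'],m['cy']],[0,0,1]])
    r=R.from_rotvec(m['rotation']).inv()
    px=cv2.projectPoints(np.array([[*seed_xy,.052]]),r.as_rotvec(),-r.apply(m['eye']),K,np.array(m['D']))[0].ravel();print('px',px)
    for v in(60,140): ell(((H>=3)&(H<=22)&(S>70)&(V>v)).astype('u1'),px,.052,m)
    return im
E
python3 - <<'E'
from h import *
go(.46,.147,.0605)
im=cop((.46,.147));cv2.imwrite("pics/w11.png",im);top()
E
```

```text
t 20.25 tcp [0.4356 0.1442 0.2128] rot x [1.    0.004 0.   ] op 0.0931 F [-0.4  0.4 -0.3]
inc mm [ 24.3  -2.8 152.3]
px [313.16226763 161.23503561]
[313.16226763 161.23503561] minc 460.5 146.1 32.3 lsq [460.3 146.4] area 3860.5
[313.16226763 161.23503561] minc 460.1 146.4 31.9 lsq [460.  146.4] area 3824.5
grey [475.4 280.6] [ 29.8 280.5] 676 [ 0.2708 -0.5491]
grey [272.3 275.1] [15.8 42. ] 423 [0.2793 0.0672]
grey [452.8 267.4] [38.8 43.6] 998 [ 0.3095 -0.4806]
grey [264. 225.] [14.  32.3] 284 [0.4309 0.0949]
grey [386.9 165.5] [12.9 28. ] 204 [ 0.6177 -0.2787]
grey [320.8 170.6] [31.6 31.9] 774 [ 0.5993 -0.0764]
grey [270.2 163.7] [31.7 31.8] 772 [0.6188 0.0793]
grey [207.  133.1] [16.7 62.6] 598 [0.7108 0.275 ]
grey [302.5 116.4] [20.7 23.5] 221 [ 0.7664 -0.0179]
grey [200.2  92.4] [ 11.9 131.6] 960 [0.8367 0.2989]
orange [276.1 244.2] [ 6.7 37. ] 163 [0.3728 0.0572]
orange [320.9 169.6] [26.5 26.9] 549 [ 0.6027 -0.0766]
orange [189.8  86.5] [  2.2 145.7] 215 [0.8547 0.3312]
orange [191.8  80.5] [  2.  150.3] 203 [0.8734 0.3255]
red [383.5 207.1] [4.4 5.6] 16 [ 0.489  -0.2598]
red [403.4 106.9] [4.6 5.5] 17 [ 0.7841 -0.3164]
```

>>> arm_command(
  increments="0 24 -2 40 0;0 24 -2 80 0;0 24 -2 120 0;0 24 -2 144 0;0 24 -2 151 0",
)

```text
t: 20.85
tool_pos: [0.458, 0.1433, 0.0581]
orientation: [3.14, -0.003, -0.01]
force: [-0.2, -0.7, 0.0]
opening: 0.093
gripper_force: 0.0
```

>>> arm_command(
  increments="1 0 0 0 0;1 0 0 0 0;1 0 0 0 0;1 0 0 0 0;1 0 0 0 0",
)

```text
t: 21.35
tool_pos: [0.4616, 0.1462, 0.0636]
orientation: [-3.14, -0.001, -0.006]
force: [0.8, 2.8, 6.5]
opening: 0.0633
gripper_force: 24.8
```

>>> arm_command(
  increments="1 0 0 0 0;1 0 0 -40 0;1 0 0 -80 0;1 0 0 -105 0;1 0 0 -105 0",
)

```text
t: 21.85
tool_pos: [0.4626, 0.146, 0.1712]
orientation: [-3.14, -0.002, -0.012]
force: [1.9, 0.3, -2.2]
opening: 0.063
gripper_force: 24.8
```

```bash
python3 - <<'E'
from h import *
go(.605,-.0765,.165)
E
```

```text
t 21.85 tcp [0.4626 0.146  0.1712] rot x [1.    0.001 0.008] op 0.063 F [ 1.9  0.3 -2.2]
inc mm [142.1 222.6   7. ]
```

>>> arm_command(
  increments="1 143 222 0 0;1 143 222 0 0;1 143 222 0 0;1 143 222 0 0;1 143 222 0 0",
)

```text
t: 22.35
tool_pos: [0.5952, -0.0662, 0.1641]
orientation: [-3.141, -0.002, 0.005]
force: [0.3, 1.3, -1.9]
opening: 0.0633
gripper_force: 24.8
```

```bash
python3 - <<'E'
from h import *
go(.605,-.0765,.096)
E
```

```text
t 22.35 tcp [ 0.5952 -0.0662  0.1641] rot x [ 1.     0.001 -0.003] op 0.0633 F [ 0.3  1.3 -1.9]
inc mm [10.  10.3 68.1]
```

>>> arm_command(
  increments="1 8 11 0 0;1 8 11 20 0;1 8 11 40 0;1 8 11 55 0;1 8 11 62 0",
)

```text
t: 22.85
tool_pos: [0.6029, -0.0753, 0.1025]
orientation: [3.142, 0.002, -0.002]
force: [3.5, -1.1, 3.3]
opening: 0.0633
gripper_force: 24.9
```

>>> arm_command(
  increments="1 0 0 0 0;1 0 0 0 0;1 0 0 0 0",
)

```text
t: 23.15
tool_pos: [0.6036, -0.0753, 0.1053]
orientation: [-3.141, -0.002, -0.0]
force: [-0.8, -0.9, -2.6]
opening: 0.0628
gripper_force: 24.8
```

>>> arm_command(
  increments="1 1 1 6 0;1 1 1 12 0;1 1 1 13 0;1 1 1 13 0;1 1 1 13 0",
)

```text
t: 23.65
tool_pos: [0.6044, -0.0766, 0.0916]
orientation: [-3.142, -0.001, 0.001]
force: [-0.1, -0.2, -3.8]
opening: 0.0633
gripper_force: 24.8
```

>>> arm_command(
  increments="1 0 0 2 0;1 0 0 3 0;1 0 0 3 0",
)

```text
t: 23.95
tool_pos: [0.6048, -0.0767, 0.0897]
orientation: [3.141, 0.001, 0.001]
force: [-3.0, 0.5, 5.0]
opening: 0.0631
gripper_force: 24.8
```

Seated. I'll release and go to the last copper cap near (0.453,0.268).

>>> arm_command(
  increments="0 0 0 0 0;0 0 0 0 0;0 0 0 0 0;0 0 0 -30 0;0 0 0 -70 0",
)

```text
t: 24.45
tool_pos: [0.6024, -0.0762, 0.1563]
orientation: [-3.14, -0.001, 0.009]
force: [0.9, -1.0, 0.2]
opening: 0.0924
gripper_force: 0.0
```

>>> arm_command(
  increments="0 -30 -30 -20 0;0 -60 -68 -40 0;0 -90 -105 -55 0;0 -120 -142 -55 0;0 -150 -180 -55 0",
)

```text
t: 24.95
tool_pos: [0.4536, 0.1045, 0.2146]
orientation: [-3.141, -0.0, -0.003]
force: [0.3, 0.6, 1.1]
opening: 0.0929
gripper_force: 0.0
```

>>> arm_command(
  increments="0 -28 -160 0 0;0 -28 -160 0 0;0 -28 -160 0 0;0 -28 -160 0 0;0 -28 -160 0 0",
)

```text
t: 25.45
tool_pos: [0.4256, 0.2648, 0.2136]
orientation: [3.142, 0.007, -0.0]
force: [-0.3, -1.0, 0.2]
opening: 0.0932
gripper_force: 0.0
```

```bash
python3 - <<'E'
from h import *
go(.454,.267,.0605)
cop((.454,.267));top()
E
```

```text
t 25.45 tcp [0.4256 0.2648 0.2136] rot x [ 1.     0.004 -0.   ] op 0.0932 F [-0.3 -1.   0.2]
inc mm [ 28.4  -2.  153.1]
px [313.33766742 156.53315255]
[313.33766742 156.53315255] minc 455.0 266.1 32.0 lsq [454.9 266.6] area 3819.5
[313.33766742 156.53315255] minc 454.6 266.7 31.8 lsq [454.7 266.6] area 3800.5
grey [272.4 275.4] [16.4 41.1] 423 [0.2784 0.0669]
grey [452.5 267.7] [36.9 45.3] 995 [ 0.3087 -0.4799]
grey [386.9 165.5] [12.9 28. ] 204 [ 0.6177 -0.2787]
grey [320.8 170.6] [31.6 31.9] 773 [ 0.5994 -0.0764]
grey [270.2 163.7] [31.7 31.8] 772 [0.6188 0.0793]
grey [207.  133.1] [16.7 62.6] 598 [0.7108 0.275 ]
grey [302.5 115.5] [21.  25.3] 231 [ 0.7692 -0.018 ]
grey [200.1  92.4] [ 12.  131.1] 961 [0.8367 0.2989]
orange [276.1 244.7] [ 6.2 39.9] 160 [0.3714 0.0571]
orange [372.8 181.8] [ 9.2 41. ] 165 [ 0.5671 -0.2361]
orange [320.9 169.6] [26.6 26.8] 548 [ 0.6026 -0.0766]
orange [185.7  86.6] [  2.7 143.1] 235 [0.8543 0.3438]
orange [191.8  80.5] [  2.  150.3] 203 [0.8734 0.3255]
red [383.5 207.1] [4.4 5.6] 16 [ 0.489  -0.2598]
red [403.4 106.9] [4.5 5.5] 16 [ 0.7841 -0.3164]
```

>>> arm_command(
  increments="0 28 -2 40 0;0 28 -2 80 0;0 28 -2 120 0;0 28 -2 145 0;0 28 -2 152 0",
)

```text
t: 26.05
tool_pos: [0.4525, 0.2621, 0.058]
orientation: [3.139, -0.003, -0.009]
force: [-1.1, -0.8, -0.8]
opening: 0.0929
gripper_force: 0.0
```

>>> arm_command(
  increments="1 0 0 0 0;1 0 0 0 0;1 0 0 0 0;1 0 0 0 0;1 0 0 0 0",
)

```text
t: 26.55
tool_pos: [0.4558, 0.2666, 0.0639]
orientation: [-3.139, -0.002, -0.006]
force: [-0.5, 4.1, 6.8]
opening: 0.0629
gripper_force: 25.0
```

>>> arm_command(
  increments="1 0 0 0 0;1 0 0 -40 0;1 0 0 -80 0;1 0 0 -120 0;1 0 0 -125 0",
)

```text
t: 27.05
tool_pos: [0.457, 0.2665, 0.1929]
orientation: [-3.138, -0.002, -0.013]
force: [1.4, -0.1, -2.6]
opening: 0.063
gripper_force: 25.0
```

>>> arm_command(
  increments="1 75 200 0 0;1 75 200 0 0;1 75 200 0 0;1 75 200 0 0;1 75 200 0 0",
)

```text
t: 27.55
tool_pos: [0.5297, 0.0608, 0.1852]
orientation: [3.139, -0.004, -0.002]
force: [0.1, 0.1, -2.2]
opening: 0.0627
gripper_force: 25.0
```

```bash
python3 - <<'E'
from h import *
go(.605,-.0765,.186)
E
```

```text
t 27.55 tcp [0.5297 0.0608 0.1852] rot x [ 1.    -0.003 -0.001] op 0.0627 F [ 0.1  0.1 -2.2]
inc mm [ 75.6 137.1  -0.6]
```

>>> arm_command(
  increments="1 75 140 0 0;1 75 140 0 0;1 75 140 0 0;1 75 140 0 0;1 75 140 0 0",
)

```text
t: 28.05
tool_pos: [0.6041, -0.0759, 0.1848]
orientation: [-3.141, 0.003, 0.004]
force: [-0.1, 0.9, -4.4]
opening: 0.0626
gripper_force: 25.0
```

>>> arm_command(
  increments="1 0 0 0 0;1 0 0 20 0;1 0 0 35 0;1 0 0 35 0;1 0 0 35 0",
)

```text
t: 28.55
tool_pos: [0.6038, -0.0735, 0.1511]
orientation: [-3.141, -0.003, 0.003]
force: [0.3, 0.1, -3.0]
opening: 0.0622
gripper_force: 25.0
```

```bash
python3 - <<'E'
from h import *
go(.605,-.0765,.112)
E
```

```text
t 28.55 tcp [ 0.6038 -0.0735  0.1511] rot x [ 1.     0.002 -0.002] op 0.0622 F [ 0.3  0.1 -3. ]
inc mm [ 1.3  3.  39.1]
```

>>> arm_command(
  increments="1 1 2 10 0;1 1 2 20 0;1 1 2 30 0;1 1 2 36 0;1 1 2 36 0",
)

```text
t: 29.05
tool_pos: [0.6044, -0.0765, 0.1138]
orientation: [-3.141, -0.001, 0.005]
force: [-1.4, 0.9, -2.8]
opening: 0.0625
gripper_force: 25.0
```

>>> arm_command(
  increments="1 0 0 1 0;1 0 0 3 0;1 0 0 3 0",
)

```text
t: 29.35
tool_pos: [0.6057, -0.0766, 0.1129]
orientation: [3.142, 0.001, 0.001]
force: [0.6, -0.5, -3.3]
opening: 0.0623
gripper_force: 25.0
```

>>> arm_command(
  increments="1 0 0 2 0;1 0 0 2 0;0 0 0 2 0;0 0 0 2 0;0 0 0 2 0",
)

```text
t: 29.85
tool_pos: [0.6058, -0.0767, 0.1109]
orientation: [3.141, 0.001, 0.001]
force: [-1.2, -0.2, -1.0]
opening: 0.0824
gripper_force: 0.0
```

>>> arm_command(
  increments="0 0 0 -40 0;0 0 0 -80 0;0 -40 0 -110 0;0 -85 10 -110 0;0 -110 20 -110 0",
)

```text
t: 30.35
tool_pos: [0.4942, -0.0968, 0.2219]
orientation: [3.141, 0.002, 0.003]
force: [0.6, -0.7, -0.8]
opening: 0.0928
gripper_force: 0.0
```

>>> arm_command(
  increments="1 0 0 0 0;1 0 0 0 0;1 0 0 0 0",
)

```text
t: 30.65
tool_pos: [0.4963, -0.0966, 0.2209]
orientation: [-3.142, -0.001, -0.001]
force: [1.0, 0.1, -0.2]
opening: 0.0735
gripper_force: 0.0
```

```bash
python3 - <<'E'
from h import *
go(.489,-.189,.1045)
im=robot.read_camera("wrist");cv2.imwrite("pics/w12.png",im)
top()
E
```

```text
t 30.65 tcp [ 0.4963 -0.0966  0.2209] rot x [1.    0.001 0.001] op 0.0735 F [ 1.   0.1 -0.2]
inc mm [ -7.5  92.4 116.4]
grey [447.6 246.4] [ 33.  369.2] 677 [ 0.373  -0.4649]
grey [452.5 267.7] [36.9 45.3] 995 [ 0.3087 -0.4799]
grey [386.9 165.5] [12.9 28. ] 204 [ 0.6177 -0.2787]
grey [270.2 163.7] [31.7 31.8] 772 [0.6188 0.0793]
grey [207.  133.1] [16.7 62.6] 598 [0.7108 0.275 ]
grey [302.5 116.3] [20.7 23.4] 218 [ 0.7665 -0.0179]
grey [200.2  92.4] [ 11.9 131.6] 960 [0.8367 0.2989]
orange [322.5 165.8] [17.8 25.5] 295 [ 0.6144 -0.0812]
orange [185.7  86.6] [  2.7 143.1] 235 [0.8543 0.3438]
orange [191.8  80.5] [  2.  149.7] 204 [0.8734 0.3253]
orange [185.2  75.9] [  5.1 167. ] 339 [0.8877 0.346 ]
red [383.3 207.3] [4.6 6.1] 17 [ 0.4885 -0.2592]
red [403.4 106.9] [4.5 5.5] 16 [ 0.7841 -0.3164]
```

View pics/w12.png

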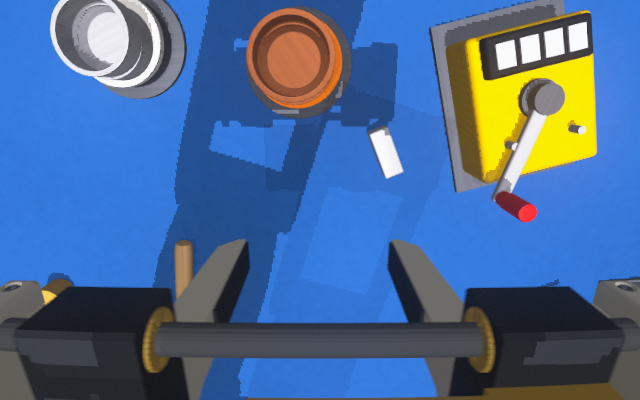

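Both stacks stand straight: copper at (295,57), steel at (95,35). The lever is at rest with the knob at (526,211). Now the same lever stroke again.

>>> arm_command(
  increments="1 -7 45 0 0;1 -7 92 0 0;1 -7 92 45 0;1 -7 92 90 0;1 -7 92 114 0",
)

```text
t: 31.25
tool_pos: [0.487, -0.188, 0.1023]
orientation: [-3.139, -0.0, 0.007]
force: [-0.4, -0.5, 0.1]
opening: 0.0254
gripper_force: 0.0
```

>>> arm_command(
  increments="1 0 0 0 0;1 0 0 0 0;1 0 0 0 0",
)

```text
t: 31.55
tool_pos: [0.4903, -0.1892, 0.1089]
orientation: [3.14, 0.002, 0.005]
force: [0.3, 0.3, 0.5]
opening: 0.0024
gripper_force: 0.0
```

>>> arm_command(
  increments="1 0 35 0 0;1 -3 60 0 0;1 -2 80 0 0;1 1 97 0 0;1 1 97 0 0",
)

```text
t: 32.05
tool_pos: [0.4907, -0.2877, 0.1083]
orientation: [3.14, -0.001, 0.003]
force: [-1.2, 2.3, 2.7]
opening: 0.0003
gripper_force: 1.3
```

>>> arm_command(
  increments="1 7 16 0 0;1 15 27 0 0;1 19 32 0 0;1 19 32 0 0",
)

```text
t: 32.45
tool_pos: [0.5094, -0.3174, 0.1071]
orientation: [-3.141, -0.001, -0.001]
force: [-1.4, 3.3, 3.1]
opening: 0.0006
gripper_force: 1.7
```

>>> arm_command(
  increments="1 3 4 0 0;1 5 7 0 0;1 7 9 0 0;1 7 9 0 0;1 7 9 0 0",
)

```text
t: 32.95
tool_pos: [0.5161, -0.3264, 0.1069]
orientation: [-3.141, -0.002, -0.001]
force: [-0.0, 5.9, 2.4]
opening: 0.0
gripper_force: 2.8
```

>>> arm_command(
  increments="1 1 3 0 0;1 1 3 0 0;1 1 3 0 0",
)

```text
t: 33.25
tool_pos: [0.5178, -0.3286, 0.107]
orientation: [-3.14, -0.002, -0.003]
force: [3.6, 8.8, 2.3]
opening: 0.0002
gripper_force: 4.3
```

>>> arm_command(
  increments="1 1 2 0 0;1 1 2 0 0",
)

```text
t: 33.45
tool_pos: [0.5185, -0.3294, 0.1069]
orientation: [-3.138, -0.003, -0.001]
force: [1.4, 14.7, 7.0]
opening: 0.0005
gripper_force: 7.3
```

>>> arm_command(
  increments="1 -20 -22 0 0;1 -29 -57 0 0;1 -30 -102 0 0;1 -30 -147 0 0;1 -30 -150 0 0",
)

```text
t: 33.95
tool_pos: [0.4874, -0.1781, 0.1065]
orientation: [-3.141, -0.006, -0.0]
force: [-1.2, -0.3, -0.2]
opening: 0.0005
gripper_force: 0.0
```

>>> arm_command(
  increments="1 -20 -20 -40 0;1 -40 -40 -80 0;1 -60 -60 -110 0;1 -60 -60 -110 0;1 -60 -60 -110 0",
)

```text
t: 34.45
tool_pos: [0.4284, -0.1227, 0.218]
orientation: [3.139, 0.001, 0.006]
force: [-0.2, 0.1, -0.8]
opening: 0.0007
gripper_force: 0.0
```

```bash
python3 - <<'E'
from h import *
go();im=top()
m=robot.camera_model('wrist');w=robot.read_camera('wrist')
h=cv2.cvtColor(w,cv2.COLOR_BGR2HSV);H,S,V=cv2.split(h)
ell((((H<5)|(H>172))&(S>150)).astype('u1'),(526,150),.092,m)
E
```

```text
t 34.45 tcp [ 0.4284 -0.1227  0.218 ] rot x [1.    0.001 0.004] op 0.0007 F [-0.2  0.1 -0.8]
grey [272.4 275.3] [16.3 41.2] 427 [0.2785 0.0669]
grey [452.5 267.7] [37.3 45. ] 996 [ 0.3087 -0.4799]
grey [386.9 165.5] [12.9 28. ] 204 [ 0.6177 -0.2787]
grey [320.8 170.6] [31.5 31.7] 769 [ 0.5994 -0.0763]
grey [270.2 163.7] [31.7 31.8] 772 [0.6188 0.0793]
grey [207.  133.1] [16.7 62.6] 598 [0.7108 0.275 ]
grey [302.5 116.5] [20.6 23.1] 201 [ 0.766 -0.018]
grey [200.1  92.4] [ 12.  131.1] 961 [0.8367 0.2989]
orange [276.1 244.4] [ 6.5 36.9] 160 [0.3722 0.0572]
orange [321.  169.6] [26.6 27. ] 551 [ 0.6026 -0.0768]
orange [189.7  86.5] [  2.2 146.2] 214 [0.8547 0.3316]
orange [191.8  80.5] [  2.  150.3] 203 [0.8734 0.3255]
orange [168.7  75.2] [  4.2 174.3] 380 [0.8889 0.3969]
red [383.5 207.1] [4.4 5.6] 16 [ 0.489  -0.2598]
red [403.4 106.9] [4.5 5.5] 16 [ 0.7841 -0.3164]
(526, 150) minc 489.3 -263.8 17.0 lsq [ 489.6 -264.1] area 703.0
```

The knob is back at its rest pixel (383.5,207.1) and the holders read as before, so I'll hand in.

```bash
python3 -c "
from plant import robot
print(robot.close_job())"
```

```text
the job is handed in; nothing more can be done
None
```

I handed in the job at about 34 s; no verdict came back. By my images and force readings, two steel caps are nested in the white-rimmed holder and three copper caps in the orange-rimmed one, each batch was logged with a full lever stroke, the lever is back at rest, and the jar is still standing.

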